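# Find and seat the loose crock lid

## Robot

A 6-joint arm with a two-finger parallel gripper is mounted at the origin on the work surface. World frame = base frame: x ahead of the robot, y to its left, z up, the work surface at z = 0. Lengths are in m, angles in rad, forces in N, time in s.
With the tool pointing down it reaches from about 0.3 to 0.875 m from the base axis. Payload 6.4 kg.
Tool frame: the origin (TCP) lies at the very end of the fingers, on their centre line; the grasp point (between the pads) lies 19 mm behind it; z points along the fingers, y is the line along which they close (so a half turn about z gives the same grasp; the last joint's range is limited). The gripper opens to 85 mm and grips with 20 to 120 N. Pads are 22 mm wide; open, the fingers measure 114 mm over their backs; the gripper's body (76 mm by 85 mm) begins 54 mm behind the grasp point. The pads swing forward as they close: fully open they stand 13 mm farther back than shut.
Start: joints at [-1.535, 0.181, 1.607, -0, 1.354, -0.206], TCP at [0.138, -0.558, 0.231] pointing down, gripper open.
Joint ranges: [-2.99, 2.99], [-0.89, 2.07], [0.3, 2.58], [-1.14, 4.28], [0, 2.63], [-3.12, 3.12]. Speed limits (rad/s): [2.57, 2.57, 3.01, 3.14, 3.14, 3.14].

## Interface

Orientations are given as a unit quaternion [w, x, y, z].
In Python, from bench import ctrl gives the robot as it stands.
- The arm moves only by the tool jog_arm, never from a script. Its argument "series" is a list that holds one entry, the list of rows, each a list of 7 numbers: the shift along the tool's x, y, z in mm, then the turn, a rotation vector about the tool's x, y, z in rad, then the finger opening in mm, from 0 to 85.4. In form: [[[tx, ty, tz, rx, ry, rz, gripper], ...]]. A call has exactly 10 rows; each row shifts and turns the commanded pose from where the row before left it, along the tool's axes as they then stand; what a row does not reach is not made up. A row lasts 1/10 s, in which the tool goes at most 50 mm and 8.59 degrees, less where a joint would pass 70% of its speed; a pose out of reach is approached as far as the arm can. A call with a gripper value outside its range is refused whole. The fingers move at their own pace and stop on an object; the grip force is fixed at half the most. Time passes only in rows, so rows that do not move let the fingers close, or fill a call up. It gives the time, the measured TCP pose, the force, the opening and the grip force at its end, in the units of the state.
- ctrl.get_obs(): the state, without advancing time (a new reading comes with each control period).
- ctrl.camera(name): name is "scene" or "side" or "wrist"; returns a dict with "frame" (480x640x3 uint8, blue, green, red), "z_map" (480x640 float32, m along the optical axis (not along the pixel's ray), 0 where there is no reading), "fx", "fy", "cx", "cy" (pixels), "xyz" and "rotation" of the camera in the world. Camera axes: x right, y down, z forward; pixel columns grow to the right and rows downward; lengths in m; the calibration is good to about 2 mm. A picture is of the moment at which its call begins.
- ctrl.hand_in(): hands the job in; it is judged then, once.
The state is a dict: "time_s": time; "q": joint angles; "dq": joint speeds; "joint_efforts": joint torques, N m; "eef_pos": TCP position; "eef_rot": TCP orientation; "wrist_force": force on the tool from outside, world axes, zero at the start; "torque": the same for the moment, N m; "opening": opening from 0.0 (shut) to 1.0 (fully open); "grasp_force": force on a finger pad.
Only numpy, scipy, OpenCV 4.12 (cv2) and the standard library are available. Lean on these libraries where they do the work, as an engineer would, in place of code of your own. Each camera call takes 0.05 s, during which the arm holds its last target. There are 200 camera calls.

## Task

One of the four steel lids on the topping rail is not seated: press lightly near the rims of the lids, one after another, until you find the one that rocks, then push that lid straight down by its knob until it is fully home and level. Only press: do not pull any lid up, do not bear down on the lids with great force, and leave the quiche, bowl, bottle and tongs where they are.

Things in the scene. Friction and masses are not known exactly. Their poses are not given: they have to be found in the camera images.
- rail: low aluminium topping rail fixed to the counter, 150 x 500 x 45 mm (x, y, z), origin under its centre, long side along y. Four round white crocks are let into it in a row along y (at -177, -59, 59, 177 mm), each with a lid. Rim heights differ from crock to crock by up to 12 mm, so a lid's height does not tell if it is loose; which lid covers which crock changes.
- lid_a_top (a point): centre of the flat knob top of one of four identical round steel lids; z is the lid's axis (up when level). Lid 100 mm across, its flat face 20 mm below this point; knob head 24 mm across. Knob tops stand 85 to 115 mm above the counter. A seated lid gives under 1 mm; the loose one (any of the four), pressed 34 mm off centre with 2 to 4 N, tips: that spot sinks about 4 mm and springs back.
- lid_a (a joint): how far lid a has gone down since the start, m: 0 at the start for every lid, loose or not; tipping does not change it; negative if pulled up. The loose lid stands level 5.5 mm above its rim; over 7 N (10 to 15 N to be sure) straight down on its knob slides it to 0.0055, where it meets the rim all round, stays and no longer rocks.
- lid_b_top (a point): centre of the flat knob top of one of four identical round steel lids; z is the lid's axis (up when level). Lid 100 mm across, its flat face 20 mm below this point; knob head 24 mm across. Knob tops stand 85 to 115 mm above the counter. A seated lid gives under 1 mm; the loose one (any of the four), pressed 34 mm off centre with 2 to 4 N, tips: that spot sinks about 4 mm and springs back.
- lid_b (a joint): how far lid b has gone down since the start, m: 0 at the start for every lid, loose or not; tipping does not change it; negative if pulled up. The loose lid stands level 5.5 mm above its rim; over 7 N (10 to 15 N to be sure) straight down on its knob slides it to 0.0055, where it meets the rim all round, stays and no longer rocks.
- lid_c_top (a point): centre of the flat knob top of one of four identical round steel lids; z is the lid's axis (up when level). Lid 100 mm across, its flat face 20 mm below this point; knob head 24 mm across. Knob tops stand 85 to 115 mm above the counter. A seated lid gives under 1 mm; the loose one (any of the four), pressed 34 mm off centre with 2 to 4 N, tips: that spot sinks about 4 mm and springs back.
- lid_c (a joint): how far lid c has gone down since the start, m: 0 at the start for every lid, loose or not; tipping does not change it; negative if pulled up. The loose lid stands level 5.5 mm above its rim; over 7 N (10 to 15 N to be sure) straight down on its knob slides it to 0.0055, where it meets the rim all round, stays and no longer rocks.
- lid_d_top (a point): centre of the flat knob top of one of four identical round steel lids; z is the lid's axis (up when level). Lid 100 mm across, its flat face 20 mm below this point; knob head 24 mm across. Knob tops stand 85 to 115 mm above the counter. A seated lid gives under 1 mm; the loose one (any of the four), pressed 34 mm off centre with 2 to 4 N, tips: that spot sinks about 4 mm and springs back.
- lid_d (a joint): how far lid d has gone down since the start, m: 0 at the start for every lid, loose or not; tipping does not change it; negative if pulled up. The loose lid stands level 5.5 mm above its rim; over 7 N (10 to 15 N to be sure) straight down on its knob slides it to 0.0055, where it meets the rim all round, stays and no longer rocks.
- quiche: small round quiche, 94 mm across, 32 mm high, loose, origin under its centre: leave alone
- ramekin: small white bowl, 80 mm across, 45 mm high, loose, origin under its centre: leave alone
- sauce: amber sauce bottle, 56 mm across, 150 mm high, loose, standing, origin under its centre: leave alone
- tongs: steel serving tongs lying flat, about 250 mm long along x, 65 mm wide, 14 mm high, loose, origin under the middle: leave alone
Things that resemble listed ones, but are neither listed nor needed, are in the scene too. What is shaped like the part that bears lid_a_top but brown or turquoise is not meant.

How it is judged:
On the way:
1. the loose lid has been found: pressed near its rim, it has tipped by more than 0.04 rad (2.3 degrees) (((angle between lid_a_top's own z axis and vertical above 0.04 rad and contact force between the fingers and lid_a above 0.3 N) or (angle between lid_b_top's own z axis and vertical above 0.04 rad and contact force between the fingers and lid_b above 0.3 N) or (angle between lid_c_top's own z axis and vertical above 0.04 rad and contact force between the fingers and lid_c above 0.3 N) or (angle between lid_d_top's own z axis and vertical above 0.04 rad and contact force between the fingers and lid_d above 0.3 N))), for 0.1 s.
At the end, for the whole second after the job is handed in: the loose lid has gone down at least 4.5 mm of its 5.5 mm and stays there, no lid stands more than 1 mm higher than at the start, all four lids are level within 0.02 rad, and the quiche, bowl, bottle and tongs are within 20 mm of where they stood (value of joint any of lid_a, lid_b, lid_c, lid_d above 0.0045 m and value of joint each of lid_a, lid_b, lid_c, lid_d above -0.001 m and angle between each of lid_a_top, lid_b_top, lid_c_top, lid_d_top's own z axis and vertical below 0.02 rad and distance of each of quiche, ramekin, sauce, tongs from where it was at the start of the episode below 0.02 m); the robot touches nothing.
It fails at once if a lid is pulled up (more than 4 mm above where it stood) (value of joint any of lid_a, lid_b, lid_c, lid_d below -0.004 m).
It fails at once if a lid is pressed with great force (over 45 N) (contact force between the fingers and lid_a above 45 N or contact force between the fingers and lid_b above 45 N or contact force between the fingers and lid_c above 45 N or contact force between the fingers and lid_d above 45 N).
It fails at once if the quiche, bowl, bottle or tongs is moved more than 20 mm or lifted (distance of any of quiche, ramekin, sauce, tongs from where it was at the start of the episode above 0.02 m).
It also fails if it takes over 58 s, if anything falls off the work surface, if the arm or the gripper's body presses on something with over 40 N, if the wrist force passes 120 N, or if a joint passes its speed limit or range.

## Working session

There is one attempt and no reset: what is moved stays moved. The work goes in short steps, Python scripts to look and compute and a tool call to move; the robot and the scene stay as the last step left them, time stands still between calls to the robot, and variables do not carry over. Pictures are saved under pics/ and viewed, at most 10 in all, crops included, and the job is handed in when it is done.

Besides the shell and the picture viewer there is one more tool, called after "Emit:" in YAML: its name, and indented under it one key for each argument. jog_arm: Moves the arm, as the interface text tells. Its arguments: {"type":"object","properties":{"series":{"type":"array"}},"required":["series"]}

```bash
mkdir -p pics; cat > h.py <<'E'
import numpy as np,cv2
from bench import ctrl
def pts(c):
    z=c["z_map"]; v,u=np.mgrid[:480,:640]
    p=np.stack([(u-c["cx"])/c["fx"]*z,(v-c["cy"])/c["fy"]*z,z],-1)
    R=np.array(c["rotation"]); 
    if R.size==4:
        from scipy.spatial.transform import Rotation as Ro
        w=R.ravel(); R=Ro.from_quat([w[1],w[2],w[3],w[0]]).as_matrix()
    return p@R.T+np.array(c["xyz"])
E
python3 - <<'E'
from h import *
o=ctrl.get_obs();print(o)
for n in("scene","side"):
    c=ctrl.camera(n);cv2.imwrite(f"pics/{n}0.png",c["frame"]);print(n,c["xyz"],c["rotation"],c["fx"])
    np.savez(f"{n}0.npz",p=pts(c),f=c["frame"],z=c["z_map"])
E
```

```text
{'time_s': 0.0, 'q': array([-1.53528003e+00,  1.81563263e-01,  1.60804447e+00, -4.51054744e-05,
        1.35382903e+00, -2.06312333e-01]), 'dq': array([ 0.00019792, -0.002365  ,  0.00141875, -0.00050091, -0.00024228,
       -0.0010943 ]), 'joint_efforts': array([ 1.21128007e-03, -4.44870329e+01, -3.51336086e+01, -5.07499681e-05,
        9.08663176e-03, -1.71505246e-05]), 'eef_pos': array([ 0.13767507, -0.55767243,  0.23035406]), 'eef_rot': array([-9.20572303e-04,  9.92697756e-01,  1.20624686e-01,  5.67066824e-05]), 'wrist_force': array([-0.8588314 ,  0.25011937, -0.94532419]), 'torque': array([-0.05801188, -0.05270974,  0.0029686 ]), 'grasp_force': 0.0, 'opening': 0.9973270941858171}
scene [ 1.09025134 -0.5573796   0.65784871] [-0.43255043  0.82097266  0.3347645  -0.16381921] 448.1686124059306
side [0.30510162 0.77994186 0.94615648] [ 0.0621611  -0.15168506  0.91854062 -0.35973709] 460.9974274596599
```

View pics/scene0.png

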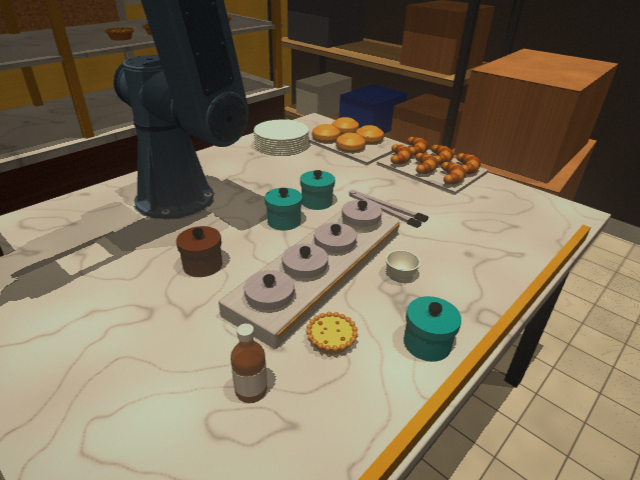

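View pics/side0.png

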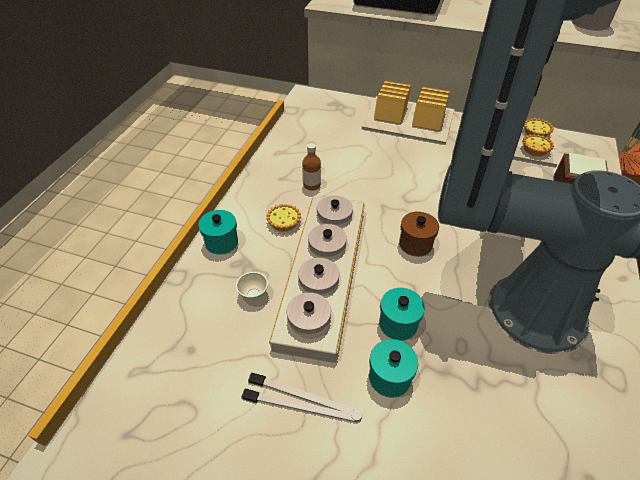

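The scene view shows the lids' black knobs at about (269,281), (306,258), (336,230) and (362,206). In the side view they are at (335,205), (327,234), (319,270) and (309,307). The quiche, bowl and bottle are on the far x side, and the tongs are past the +y end.

```bash
python3 - <<'E'
from h import *
K={"scene":[(269,281),(306,258),(336,230),(362,206)],"side":[(335,205),(327,234),(319,270),(309,307)]}
for n in K:
    d=np.load(n+"0.npz");p,f=d["p"],d["f"]
    for u,v in K[n]:
        w=(slice(v-10,v+11),slice(u-11,u+12))
        q=p[w];m=(f[w].max(-1)<75)
        k=q[m];zt=np.percentile(k[:,2],90);t=k[k[:,2]>zt-.004]
        c=t[:,:2].mean(0)
        P=p.reshape(-1,3);r=np.hypot(*(P[:,:2]-c).T)
        s=P[(r>.025)&(r<.042)&(P[:,2]>.03)]
        A=np.c_[s[:,:2]-c,np.ones(len(s))];g=np.linalg.lstsq(A,s[:,2],rcond=None)[0]
        print(n,u,v,len(t),c.round(4),"top",zt.round(4),"face",np.median(s[:,2]).round(4),"slope",g.round(3),"bbox",np.ptp(t,0).round(3))
E
```

```text
scene 269 281 75 [ 0.5601 -0.1223] top 0.0942 face 0.0735 slope [-0.014  0.01   0.073] bbox [0.021 0.022 0.006]
scene 306 258 47 [ 0.5457 -0.0065] top 0.0959 face 0.0752 slope [-0.13   0.113  0.073] bbox [0.019 0.022 0.005]
scene 336 230 48 [0.5284 0.1103] top 0.0927 face 0.0722 slope [-0.061  0.05   0.072] bbox [0.021 0.024 0.004]
scene 362 206 40 [0.513  0.2268] top 0.1035 face 0.0829 slope [-0.212  0.216  0.08 ] bbox [0.02  0.024 0.006]
side 335 205 33 [ 0.5484 -0.0888] top 0.0974 face 0.0732 slope [ 0.177 -0.412  0.065] bbox [0.262 0.909 0.853]
side 327 234 45 [0.5351 0.0158] top 0.0983 face 0.0742 slope [ 0.127 -0.332  0.071] bbox [0.246 0.794 0.852]
side 319 270 52 [0.5251 0.1156] top 0.0957 face 0.0738 slope [ 0.004 -0.     0.074] bbox [0.022 0.023 0.005]
side 309 307 74 [0.5092 0.2321] top 0.1061 face 0.0849 slope [ 0.007 -0.007  0.085] bbox [0.021 0.024 0.008]
```

```bash
python3 - <<'E'
from h import *
C=[(.558,-.12),(.543,-.004),(.527,.113),(.511,.2295)]
Ps=[];
for n in("scene","side"):
    d=np.load(n+"0.npz");p,f,z=d["p"].reshape(-1,3),d["f"].reshape(-1,3),d["z"].ravel()
    ok=(z>.05);p,f=p[ok],f[ok];Ps.append(p)
    for c in C:
        r=np.hypot(*(p[:,:2]-c).T)
        k=p[(r<.022)&(p[:,2]>.05)];zt=np.percentile(k[:,2],97);k=k[k[:,2]>zt-.003]
        (x,y),R=cv2.minEnclosingCircle(k[:,:2].astype(np.float32)*1000)
        s=p[(r<.06)&(r>.02)&(p[:,2]>.06)];zf=np.median(s[:,2]);s=s[abs(s[:,2]-zf)<.004]
        (X,Y),S=cv2.minEnclosingCircle(s[:,:2].astype(np.float32)*1000)
        print(n,"knob %.1f %.1f R%.1f top %.1f"%(x,y,R,zt*1e3),"face %.1f %.1f R%.1f z %.1f"%(X,Y,S,zf*1e3))
P=np.vstack(Ps)
# height map of obstacles, 5cm cells
for x in np.arange(.3,.85,.05):
    print("%.2f"%x,[int(1000*np.percentile(q,99)) if len(q:=P[(abs(P[:,0]-x)<.025)&(abs(P[:,1]-y)<.025)&(P[:,2]<.4),2]) else -1 for y in np.arange(-.4,.45,.05)])
E
```

```text
scene knob 557.9 -121.2 R11.9 top 94.4 face 559.0 -121.4 R51.4 z 73.1
scene knob 542.6 -4.1 R12.8 top 96.1 face 542.8 -5.4 R51.5 z 75.0
scene knob 527.3 110.9 R12.2 top 93.0 face 526.8 112.6 R52.5 z 71.8
scene knob 509.5 228.2 R13.2 top 104.3 face 510.8 229.0 R51.6 z 82.6
side knob 558.0 -118.1 R11.6 top 97.4 face 556.9 -119.1 R51.4 z 74.3
side knob 540.8 -2.1 R11.9 top 98.5 face 542.3 -2.1 R52.0 z 76.3
side knob 524.3 114.3 R12.4 top 95.7 face 526.3 114.3 R51.7 z 73.4
side knob 509.3 231.9 R12.4 top 106.2 face 509.9 230.5 R50.8 z 84.5
0.30 [2, 3, 3, 4, 75, 98, 97, 398, 398, 398, 81, 99, 80, 92, 99, 79, 3]
0.35 [3, 3, 3, 3, 76, 96, 96, 3, 3, 3, 79, 94, 80, 79, 80, 76, 13]
0.40 [2, 3, 3, 3, 3, 3, 3, 3, 4, 2, 3, 3, 3, 3, 4, 3, 13]
0.45 [3, 3, 3, 3, 3, 3, 24, 45, 46, 47, 47, 47, 85, 86, 47, 3, 13]
0.50 [3, 3, 3, 3, 46, 76, 76, 78, 80, 78, 95, 77, 104, 106, 86, 3, 12]
0.55 [3, 3, 3, 3, 45, 94, 97, 79, 98, 79, 94, 76, 87, 87, 70, 7, 13]
0.60 [3, 3, 3, 4, 46, 76, 76, 76, 78, 72, 67, 46, 47, 45, 43, 4, 14]
0.65 [2, 3, 148, 150, 44, 46, 45, 41, 3, 3, 3, 45, 45, 3, 3, 3, 3]
0.70 [2, 1, 149, 150, 3, 31, 30, 31, 3, 4, 3, 45, 46, 3, 2, 3, 3]
0.75 [2, 2, 3, 3, 3, 25, 31, 30, 3, 3, 3, 3, 2, 3, 3, 3, 3]
0.80 [4, 3, 2, 3, 3, 3, 2, 3, 79, 80, 79, 3, 3, 2, 3, 3, 3]
```

Emit:
jog_arm:
  series:
    - [[0,0,-10,0,0,0,0],[0,0,0,0,0,0,0],[0,0,0,0,0,0,0],[0,0,0,0,0,0,0],[0,0,0,0,0,0,0],[0,0,0,0,0,0,0],[0,0,0,0,0,0,0],[0,0,0,0,0,0,0],[0,0,0,0,0,0,0],[0,0,0,0,0,0,0]]

```text
time_s: 1.1
eef_pos: [0.1377, -0.5583, 0.2413]
eef_rot: [0.0, 0.993, 0.121, -0.0]
wrist_force: [0.2, -0.7, -1.2]
opening: 0.004
grasp_force: 0.0
```

Emit:
jog_arm:
  series:
    - [[40,-27,0,0,0,0,0],[40,-27,0,0,0,0,0],[40,-27,0,0,0,0,0],[40,-27,0,0,0,0,0],[40,-27,0,0,0,0,0],[40,-27,0,0,0,0,0],[40,-27,0,0,0,0,0],[40,-27,0,0,0,0,0],[40,-27,0,0,0,0,0],[40,-27,0,0,0,0,0]]

```text
time_s: 2.1
eef_pos: [0.4626, -0.1987, 0.2417]
eef_rot: [0.0, 0.993, 0.121, 0.0]
wrist_force: [-0.0, 0.3, 0.7]
opening: 0.002
grasp_force: 0.0
```

Emit:
jog_arm:
  series:
    - [[40,-27,0,0,0,0,0],[39,-31,0,0,0,0,0],[0,0,40,0,0,0,0],[0,0,40,0,0,0,0],[0,0,30,0,0,0,0],[0,0,20,0,0,0,0],[0,0,15,0,0,0,0],[0,0,6,0,0,0,0],[0,0,0,0,0,0,0],[0,0,0,0,0,0,0]]

```text
time_s: 3.1
eef_pos: [0.5248, -0.1254, 0.0911]
eef_rot: [0.0, 0.993, 0.121, 0.0]
wrist_force: [0.2, 0.3, -0.3]
opening: 0.002
grasp_force: 0.0
```

Emit:
jog_arm:
  series:
    - [[0,0,6,0,0,0,0],[0,0,4,0,0,0,0],[0,0,3,0,0,0,0],[0,0,1,0,0,0,0],[0,0,0.5,0,0,0,0],[0,0,0.5,0,0,0,0],[0,0,0.5,0,0,0,0],[0,0,0,0,0,0,0],[0,0,0,0,0,0,0],[0,0,0,0,0,0,0]]

```text
time_s: 4.1
eef_pos: [0.5243, -0.1252, 0.0749]
eef_rot: [0.0, 0.993, 0.121, 0.0]
wrist_force: [0.1, 0.9, 1.2]
opening: -0.002
grasp_force: 0.0
```

Emit:
jog_arm:
  series:
    - [[0,0,0.5,0,0,0,0],[0,0,0,0,0,0,0],[0,0,0.5,0,0,0,0],[0,0,0,0,0,0,0],[0,0,0,0,0,0,0],[0,0,0,0,0,0,0],[0,0,0,0,0,0,0],[0,0,0,0,0,0,0],[0,0,0,0,0,0,0],[0,0,0,0,0,0,0]]

```text
time_s: 5.1
eef_pos: [0.5243, -0.1252, 0.0745]
eef_rot: [0.0, 0.993, 0.121, 0.0]
wrist_force: [-2.8, 1.0, 8.2]
opening: 0.003
grasp_force: 3.9
```

Emit:
jog_arm:
  series:
    - [[0,0,-10,0,0,0,0],[0,0,-20,0,0,0,0],[4,-39,0,0,0,0,0],[4,-39,0,0,0,0,0],[4,-39,0,0,0,0,0],[0,0,14,0,0,0,0],[0,0,8,0,0,0,0],[0,0,4,0,0,0,0],[0,0,0,0,0,0,0],[0,0,0,0,0,0,0]]

```text
time_s: 6.1
eef_pos: [0.5081, -0.0097, 0.0778]
eef_rot: [0.0, 0.993, 0.12, -0.0]
wrist_force: [0.1, 0.1, -0.3]
opening: -0.001
grasp_force: 0.0
```

Emit:
jog_arm:
  series:
    - [[0,0,0.5,0,0,0,0],[0,0,0.5,0,0,0,0],[0,0,0,0,0,0,0],[0,0,0,0,0,0,0],[0,0,0,0,0,0,0],[0,0,0,0,0,0,0],[0,0,0,0,0,0,0],[0,0,0,0,0,0,0],[0,0,0,0,0,0,0],[0,0,0,0,0,0,0]]

```text
time_s: 7.1
eef_pos: [0.5079, -0.0086, 0.0768]
eef_rot: [0.0, 0.993, 0.121, 0.0]
wrist_force: [-0.3, 0.3, 0.7]
opening: -0.001
grasp_force: 0.3
```

Emit:
jog_arm:
  series:
    - [[0,0,0.5,0,0,0,0],[0,0,0.5,0,0,0,0],[0,0,0,0,0,0,0],[0,0,0,0,0,0,0],[0,0,0,0,0,0,0],[0,0,0,0,0,0,0],[0,0,0,0,0,0,0],[0,0,0,0,0,0,0],[0,0,0,0,0,0,0],[0,0,0,0,0,0,0]]

```text
time_s: 8.1
eef_pos: [0.5079, -0.0087, 0.0765]
eef_rot: [0.0, 0.993, 0.121, -0.0]
wrist_force: [-3.4, 0.5, 7.9]
opening: -0.002
grasp_force: 4.0
```

Emit:
jog_arm:
  series:
    - [[0,0,-10,0,0,0,0],[0,0,-20,0,0,0,0],[4,-39,0,0,0,0,0],[4,-39,0,0,0,0,0],[4,-39,0,0,0,0,0],[0,0,15,0,0,0,0],[0,0,10,0,0,0,0],[0,0,5,0,0,0,0],[0,0,0,0,0,0,0],[0,0,0,0,0,0,0]]

```text
time_s: 9.1
eef_pos: [0.4918, 0.1071, 0.076]
eef_rot: [0.0, 0.993, 0.12, 0.0]
wrist_force: [-0.2, -0.4, 0.2]
opening: -0.003
grasp_force: 0.0
```

Emit:
jog_arm:
  series:
    - [[0,0,0.5,0,0,0,0],[0,0,0.5,0,0,0,0],[0,0,0,0,0,0,0],[0,0,0,0,0,0,0],[0,0,0,0,0,0,0],[0,0,0,0,0,0,0],[0,0,0,0,0,0,0],[0,0,0,0,0,0,0],[0,0,0,0,0,0,0],[0,0,0,0,0,0,0]]

```text
time_s: 10.1
eef_pos: [0.4915, 0.1078, 0.0748]
eef_rot: [-0.0, 0.993, 0.121, 0.0]
wrist_force: [-0.2, 0.0, 0.6]
opening: -0.002
grasp_force: 0.0
```

Emit:
jog_arm:
  series:
    - [[0,0,0.5,0,0,0,0],[0,0,0.5,0,0,0,0],[0,0,0,0,0,0,0],[0,0,0,0,0,0,0],[0,0,0,0,0,0,0],[0,0,0,0,0,0,0],[0,0,0,0,0,0,0],[0,0,0,0,0,0,0],[0,0,0,0,0,0,0],[0,0,0,0,0,0,0]]

```text
time_s: 11.1
eef_pos: [0.4915, 0.1078, 0.0738]
eef_rot: [-0.0, 0.993, 0.121, 0.0]
wrist_force: [-0.3, -0.1, 1.3]
opening: -0.0
grasp_force: 0.6
```

Emit:
jog_arm:
  series:
    - [[0,0,0.5,0,0,0,0],[0,0,0.5,0,0,0,0],[0,0,0,0,0,0,0],[0,0,0,0,0,0,0],[0,0,0,0,0,0,0],[0,0,0,0,0,0,0],[0,0,0,0,0,0,0],[0,0,0,0,0,0,0],[0,0,0,0,0,0,0],[0,0,0,0,0,0,0]]

```text
time_s: 12.1
eef_pos: [0.4915, 0.1078, 0.0735]
eef_rot: [0.0, 0.993, 0.121, -0.0]
wrist_force: [-4.0, -1.3, 9.2]
opening: -0.003
grasp_force: 4.4
```

Emit:
jog_arm:
  series:
    - [[0,0,-20,0,0,0,0],[0,0,-20,0,0,0,0],[5,-40,0,0,0,0,0],[4,-39,0,0,0,0,0],[4,-39,0,0,0,0,0],[0,0,14,0,0,0,0],[0,0,8,0,0,0,0],[0,0,4,0,0,0,0],[0,0,0,0,0,0,0],[0,0,0,0,0,0,0]]

```text
time_s: 13.1
eef_pos: [0.4762, 0.2245, 0.0867]
eef_rot: [0.0, 0.993, 0.12, -0.0]
wrist_force: [-0.6, -0.8, 0.9]
opening: -0.003
grasp_force: 0.0
```

Emit:
jog_arm:
  series:
    - [[0,0,0.5,0,0,0,0],[0,0,0.5,0,0,0,0],[0,0,0.5,0,0,0,0],[0,0,0,0,0,0,0],[0,0,0,0,0,0,0],[0,0,0,0,0,0,0],[0,0,0,0,0,0,0],[0,0,0,0,0,0,0],[0,0,0,0,0,0,0],[0,0,0,0,0,0,0]]

```text
time_s: 14.1
eef_pos: [0.4759, 0.2255, 0.0853]
eef_rot: [0.0, 0.993, 0.121, 0.0]
wrist_force: [0.2, 0.5, 0.3]
opening: 0.001
grasp_force: 0.0
```

Emit:
jog_arm:
  series:
    - [[0,0,0.5,0,0,0,0],[0,0,0.5,0,0,0,0],[0,0,0,0,0,0,0],[0,0,0,0,0,0,0],[0,0,0,0,0,0,0],[0,0,0,0,0,0,0],[0,0,0,0,0,0,0],[0,0,0,0,0,0,0],[0,0,0,0,0,0,0],[0,0,0,0,0,0,0]]

```text
time_s: 15.1
eef_pos: [0.4759, 0.2255, 0.0843]
eef_rot: [-0.0, 0.993, 0.121, 0.0]
wrist_force: [-1.8, 0.4, 1.2]
opening: 0.0
grasp_force: 0.4
```

Emit:
jog_arm:
  series:
    - [[0,0,0.5,0,0,0,0],[0,0,0.5,0,0,0,0],[0,0,0,0,0,0,0],[0,0,0,0,0,0,0],[0,0,0,0,0,0,0],[0,0,0,0,0,0,0],[0,0,0,0,0,0,0],[0,0,0,0,0,0,0],[0,0,0,0,0,0,0],[0,0,0,0,0,0,0]]

```text
time_s: 16.1
eef_pos: [0.4758, 0.2255, 0.0833]
eef_rot: [0.0, 0.993, 0.121, -0.0]
wrist_force: [-1.3, 0.2, 1.9]
opening: 0.002
grasp_force: 0.9
```

Lid 4 yields by a full millimetre at low force, so it is rocking. I'll press further to get a clear tip.

Emit:
jog_arm:
  series:
    - [[0,0,0.5,0,0,0,0],[0,0,0.5,0,0,0,0],[0,0,0,0,0,0,0],[0,0,0,0,0,0,0],[0,0,0,0,0,0,0],[0,0,0,0,0,0,0],[0,0,0,0,0,0,0],[0,0,0,0,0,0,0],[0,0,0,0,0,0,0],[0,0,0,0,0,0,0]]

```text
time_s: 17.1
eef_pos: [0.4758, 0.2255, 0.0823]
eef_rot: [0.0, 0.993, 0.121, -0.0]
wrist_force: [-2.1, 0.7, 2.2]
opening: -0.0
grasp_force: 1.3
```

```bash
python3 - <<'E'
from h import *
o=ctrl.get_obs();print(o["eef_pos"],o["wrist_force"])
for n in("scene","side"):
    c=ctrl.camera(n);cv2.imwrite(f"pics/{n}1.png",c["frame"][100:320,220:460] if n=="scene" else c["frame"][180:380,220:460])
    p=pts(c).reshape(-1,3);p=p[c["z_map"].ravel()>.05]
    d=p[:,:2]-[.5097,.23];r=np.hypot(*d.T)
    s=p[(r>.018)&(r<.046)&(p[:,2]>.072)&(p[:,2]<.095)&(d[:,0]>-.015)]
    print(n,len(s),np.linalg.lstsq(np.c_[s[:,:2]-[.5097,.23],np.ones(len(s))],s[:,2],rcond=None)[0].round(4))
E
```

```text
[0.47582185 0.22548898 0.08226795] [-2.14862442  0.731151    2.18029548]
scene 279 [0.0946 0.0217 0.0835]
side 569 [0.1    0.0135 0.0848]
```

Lid 4 tips by about 0.09 rad (slope from both views), so it is the loose one. Next I'll go over its knob.

Emit:
jog_arm:
  series:
    - [[0,0,-10,0,0,0,0],[0,0,-25,0,0,0,0],[0,0,0,0,0,0,0],[17,2,0,0,0,0,0],[17,2,0,0,0,0,0],[0,0,5,0,0,0,0],[0,0,3,0,0,0,0],[0,0,0,0,0,0,0],[0,0,0,0,0,0,0],[0,0,0,0,0,0,0]]

```text
time_s: 18.2
eef_pos: [0.5094, 0.2298, 0.1093]
eef_rot: [-0.0, 0.993, 0.121, -0.0]
wrist_force: [0.5, -0.1, -0.2]
opening: -0.002
grasp_force: 0.0
```

Emit:
jog_arm:
  series:
    - [[0,0,1,0,0,0,0],[0,0,1,0,0,0,0],[0,0,0.5,0,0,0,0],[0,0,0.5,0,0,0,0],[0,0,0.5,0,0,0,0],[0,0,0,0,0,0,0],[0,0,0,0,0,0,0],[0,0,0,0,0,0,0],[0,0,0,0,0,0,0],[0,0,0,0,0,0,0]]

```text
time_s: 19.2
eef_pos: [0.5099, 0.2298, 0.1058]
eef_rot: [-0.0, 0.993, 0.121, 0.0]
wrist_force: [0.2, 0.5, -0.1]
opening: 0.001
grasp_force: 0.0
```

Emit:
jog_arm:
  series:
    - [[0,0,0.5,0,0,0,0],[0,0,0,0,0,0,0],[0,0,0.5,0,0,0,0],[0,0,0,0,0,0,0],[0,0,0,0,0,0,0],[0,0,0,0,0,0,0],[0,0,0,0,0,0,0],[0,0,0,0,0,0,0],[0,0,0,0,0,0,0],[0,0,0,0,0,0,0]]

```text
time_s: 20.2
eef_pos: [0.5101, 0.2298, 0.1051]
eef_rot: [0.0, 0.993, 0.121, 0.0]
wrist_force: [-1.3, -0.0, 5.6]
opening: 0.0
grasp_force: 2.6
```

Emit:
jog_arm:
  series:
    - [[0,0,0.5,0,0,0,0],[0,0,0.5,0,0,0,0],[0,0,0.5,0,0,0,0],[0,0,0.5,0,0,0,0],[0,0,0.5,0,0,0,0],[0,0,0.5,0,0,0,0],[0,0,0,0,0,0,0],[0,0,0,0,0,0,0],[0,0,0,0,0,0,0],[0,0,0,0,0,0,0]]

```text
time_s: 21.2
eef_pos: [0.5101, 0.2298, 0.1023]
eef_rot: [-0.0, 0.993, 0.121, 0.0]
wrist_force: [-1.4, -2.0, 5.8]
opening: -0.001
grasp_force: 3.2
```

Emit:
jog_arm:
  series:
    - [[0,0,0.5,0,0,0,0],[0,0,0.5,0,0,0,0],[0,0,0.5,0,0,0,0],[0,0,0.5,0,0,0,0],[0,0,0,0,0,0,0],[0,0,0,0,0,0,0],[0,0,0,0,0,0,0],[0,0,0,0,0,0,0],[0,0,0,0,0,0,0],[0,0,0,0,0,0,0]]

```text
time_s: 22.2
eef_pos: [0.5101, 0.2298, 0.1003]
eef_rot: [-0.0, 0.993, 0.121, 0.0]
wrist_force: [-1.4, -0.6, 6.7]
opening: 0.001
grasp_force: 3.2
```

Emit:
jog_arm:
  series:
    - [[0,0,0.5,0,0,0,0],[0,0,0,0,0,0,0],[0,0,0.5,0,0,0,0],[0,0,0,0,0,0,0],[0,0,0,0,0,0,0],[0,0,0,0,0,0,0],[0,0,0,0,0,0,0],[0,0,0,0,0,0,0],[0,0,0,0,0,0,0],[0,0,0,0,0,0,0]]

```text
time_s: 23.2
eef_pos: [0.5099, 0.2298, 0.0995]
eef_rot: [0.0, 0.993, 0.121, 0.0]
wrist_force: [-2.5, -1.8, 9.4]
opening: -0.001
grasp_force: 4.3
```

Emit:
jog_arm:
  series:
    - [[0,0,0.5,0,0,0,0],[0,0,0,0,0,0,0],[0,0,0,0,0,0,0],[0,0,0,0,0,0,0],[0,0,0,0,0,0,0],[0,0,0,0,0,0,0],[0,0,0,0,0,0,0],[0,0,0,0,0,0,0],[0,0,0,0,0,0,0],[0,0,0,0,0,0,0]]

```text
time_s: 24.2
eef_pos: [0.5099, 0.2298, 0.0994]
eef_rot: [0.0, 0.993, 0.121, 0.0]
wrist_force: [-4.7, -1.2, 11.3]
opening: 0.001
grasp_force: 5.9
```

It has bottomed out about 5.7 mm down, and the force now rises without travel. I'll retreat and check.

Emit:
jog_arm:
  series:
    - [[0,0,-5,0,0,0,0],[0,0,-20,0,0,0,0],[0,0,-40,0,0,0,0],[0,0,-40,0,0,0,0],[-40,0,0,0,0,0,0],[-40,0,0,0,0,0,0],[-30,0,0,0,0,0,0],[0,0,0,0,0,0,0],[0,0,0,0,0,0,0],[0,0,0,0,0,0,0]]

```text
time_s: 25.2
eef_pos: [0.4041, 0.2036, 0.2036]
eef_rot: [-0.0, 0.993, 0.12, 0.001]
wrist_force: [0.1, -0.1, 0.3]
opening: 0.001
grasp_force: 0.0
```

```bash
python3 - <<'E'
from h import *
print(ctrl.get_obs()["eef_pos"])
for n in("scene","side"):
    c=ctrl.camera(n);cv2.imwrite(f"pics/{n}2.png",c["frame"])
    d0=np.load(n+"0.npz")
    for lab,p,z in(("before",d0["p"],d0["z"]),("after",pts(c),c["z_map"])):
        p=p.reshape(-1,3)[z.ravel()>.05]
        for c0 in[(.558,-.12),(.542,-.0035),(.5265,.113),(.5097,.23)]:
            d=p[:,:2]-c0;r=np.hypot(*d.T);s=p[(r>.022)&(r<.044)&(p[:,2]>.06)&(p[:,2]<.2)];m=np.median(s[:,2]);s=s[abs(s[:,2]-m)<.006]
            print(n,lab,np.linalg.lstsq(np.c_[s[:,:2]-c0,np.ones(len(s))],s[:,2],rcond=None)[0].round(4))
E
```

```text
[0.40411555 0.2035626  0.20356442]
scene before [-0.0011  0.0021  0.0735]
scene before [-0.0022  0.0004  0.0754]
scene before [-0.0037  0.0024  0.0724]
scene before [-0.0019 -0.0001  0.0834]
scene after [-0.0023 -0.001   0.0736]
scene after [-0.0004 -0.0002  0.0754]
scene after [-0.0001  0.0017  0.0723]
scene after [-0.0014  0.0025  0.0778]
side before [-0.0004 -0.0046  0.0748]
side before [-0.0068 -0.001   0.0768]
side before [0.0035 0.005  0.0738]
side before [0.0017 0.0016 0.0848]
side after [ 0.0025 -0.0059  0.0747]
side after [ 0.0018 -0.0038  0.0767]
side after [0.0005 0.0025 0.0736]
side after [-0.0012 -0.0029  0.0793]
```

View pics/side2.png

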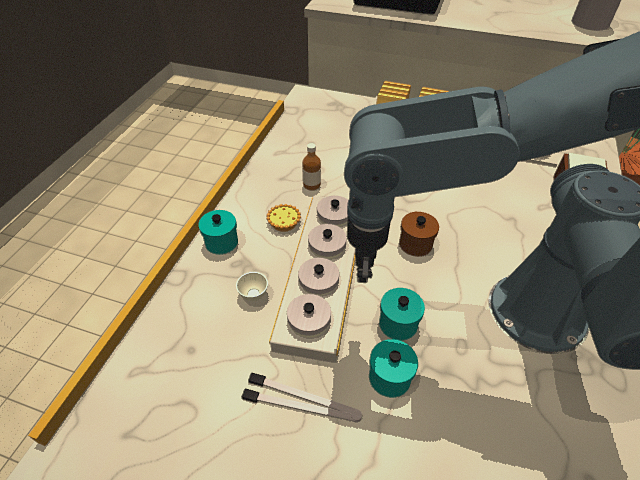

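The side view shows the gripper clear of the rail at about (363,275), and the quiche, bowl, bottle and tongs where they were. Lid 4, at (309,313), is level and 5.5 mm lower in both views. The other three are unchanged.

```bash
python3 -c "
from bench import ctrl
print(ctrl.hand_in())"
```

```text
the job is handed in; nothing more can be done
None
```

The loose lid was the one at the +y end of the rail: it tipped about 0.09 rad when pressed near its rim, then went 5.5 mm down by its knob with about 11 N and sits level; nothing else moved, and the job is handed in (no verdict was returned).

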